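# Set the diffuser's scent feed by crank count

### The arm

A 6-joint arm with a two-finger parallel gripper is mounted at the origin on the work surface. World frame = base frame: x ahead of the robot, y to its left, z up, the work surface at z = 0. Lengths are in m, angles in rad, forces in N, time in s.
With the tool pointing down it reaches from about 0.375 to 0.9 m from the base axis. Payload 3.1 kg.
Tool frame: the origin (TCP) lies between the finger pads; the fingertips stand 14 mm ahead of it and the grasp point (between the pads) lies 5 mm behind it (robot.finger_overhang is the distance from the TCP to the fingertips, in m); z points along the fingers, y is the line along which they close (so a half turn about z gives the same grasp; the last joint's range is limited). The gripper opens to 87 mm and grips with 3 to 60 N. Pads are 19 mm wide; open, the fingers measure 117 mm over their backs; the gripper's body (75 mm by 190 mm) begins 51 mm behind the grasp point.
Start: joints at [-1.337, 0.527, 1.433, -0, 1.181, -0.178], TCP at [0.251, -0.572, 0.237] pointing down, gripper open.
Joint ranges: [-3.08, 3.08], [-0.75, 2.2], [0.22, 2.44], [-1.43, 4.57], [0, 2.65], [-2.85, 2.85]. Speed limits (rad/s): [2.79, 2.79, 3.14, 3.14, 3.14, 3.14].

### API

Orientations are given as a unit quaternion [x, y, z, w].
In Python, from rig import monitor, cams, workorder, robot gives the robot as it stands.
- The arm moves only by the tool send_rows, never from a script. Its argument "moves" is one flat list of numbers, 7 for each row, row after row: the opening, from 0 (shut) to 1 (fully open), then the shift along the world's x, y, z in cm, then the turn, a rotation vector about the world's x, y, z in rad. A call has 1 to 5 rows; each row is the pose to reach, as a shift and turn from the pose commanded when the call began; what a row does not reach only later rows make up. A row lasts 1/12 s, in which the tool goes at most 41.7 mm and 7.16 degrees, less where a joint would pass 70% of its speed; a pose out of reach is approached as far as the arm can. A call with a gripper value outside its range is refused whole. The fingers move at their own pace and stop on an object; "grip_force" is the grip in N (left out, the last holds). Time passes only in rows, so rows that repeat a pose let the fingers close. It gives the time, the measured TCP pose, the force, the opening and the grip force at its end, in the units of the state.
- monitor.get_obs(): the state, without advancing time (a new reading comes with each control period).
- cams.camera(name): name is "side" or "top" or "wrist"; returns a dict with "pixels" (400x640x3 uint8, blue, green, red), "range_z" (400x640 float32, m along the optical axis (not along the pixel's ray), 0 where there is no reading), "fovy" (degrees; the focal length in pixels is half the picture's height over the tangent of half this angle, whatever the lens; pixels are square), "cx", "cy" (the principal point, pixels), "rvec" (rotation vector, rad) and "tvec" (3), from world to camera coordinates, as OpenCV has them; the wrist camera has in their place "hand_eye" (4x4, takes a point from camera to tool coordinates, whose origin is the TCP and whose axes are the flange's). Camera axes: x right, y down, z forward; pixel columns grow to the right and rows downward; lengths in m; the calibration is good to about 2 mm. The wrist camera is an equidistant fisheye: a pixel r from the principal point sees the ray r / f radians off the axis. A picture is of the moment at which its call begins: read the wrist's pose just before it.
- workorder.hand_in(): hands the job in; it is judged then, once.
The state is a dict: "time": time; "q": joint angles; "joint_velocities": joint speeds; "joint_torque": joint torques, N m; "position": TCP position; "tool_rot": TCP orientation; "ft_force": force on the tool from outside, world axes, zero at the start; "moment": the same for the moment, N m; "grip_width": finger opening in m; "grip_force": force on a finger pad.
Only numpy, scipy, OpenCV 4.12 (cv2) and the standard library are available. Lean on these libraries where they do the work, as an engineer would, in place of code of your own. Each camera call takes 0.05 s, during which the arm holds its last target. There are 200 camera calls.

### The job

Reset the scent feed of the ceramic diffuser: turn its crank back (counterclockwise seen from above) gently until it meets its stop, then wind it exactly three full turns clockwise from that stop, and then press the steel start button fully down and let it go. Do not shove or twist the diffuser out of its place on the shelf, and leave the other things alone.

Things in the scene. Friction and masses are not known exactly. Their poses are not given: they have to be found in the camera images.
- diffuser: White ceramic scent diffuser, a block with round ends, 120 mm (its x) by 210 mm (its y), 75 mm high, about 1.9 to 2.7 kg, loose on four rubber feet. Origin: centre of its underside; z up. Crank near its +y end, button and then the small vent near its -y end. A sideways push of some 10 to 18 N slides or twists it on the shelf, so work with gentle forces.
- crank_axis (a point): On the crank's vertical axis at the diffuser's top face, (0, 55, 75) mm in the diffuser's frame, fixed to it. The crank drags with about 1 N at its knob and stays where left. Its stop is hard and unmarked, 0.8 to 3.2 rad counterclockwise (from above) of where the crank is at first, and can only be felt. Clockwise it turns freely for over 4 turns from the stop.
- crank_knob (a point): Centre of the crank's upright dark wooden knob, a cylinder 18 mm in diameter and 45 mm tall (underside 96, this point 119, top 141 mm above the diffuser's underside) that spins freely on its pin, 45 mm from the crank axis, on a flat steel arm 16 mm wide whose top is 95 mm above the diffuser's underside. The point turns with the arm.
- carrier (a point): Scent carrier hidden inside the diffuser, never visible. The crank raises it along the diffuser's z by only 1 mm per clockwise turn, from z = 30 mm at the stop: finer than the noise of a reading, so of little use for counting.
- start_button_top (a point): Centre of the top of the round steel start button, 22 mm in diameter, at (0, -45, 97) mm in the diffuser's frame when released. It goes straight down.
- start_button (a joint): Travel of the start button in m: 0 released, 0.006 fully down; springs back; fully down takes 5 N.
- vent (a point): Top of the small steel vent at the diffuser's -y end, at (0, -88, 81) mm in its frame; fixed to the diffuser.
- bottle: Bystander: stainless steel bottle with a black flip lid, 72 mm in diameter, 213 mm high, loose. Origin: centre of its underside.
- cork_block: Bystander: sky-blue cork block, 45 x 100 x 150 mm, loose, leaning against the bottle. Origin: centre of its lower end face.
- tray: Bystander: bamboo tray, 70 x 170 mm, 35 mm high, with three wooden massage balls of 40 mm in it, loose. Origin: centre of its underside.
There are look-alikes about, which are no part of the job. There is more than one size of the diffuser; the job needs the smallest.

How it is judged:
On the way, in this order (a step that is already met when the one before it is completed fails the run):
1. the crank is turned back against its stop (z of carrier in the frame of diffuser below 0.03003 m), for 0.1 s.
2. the crank stands three full turns clockwise of the stop (z of carrier in the frame of diffuser between 0.03295 and 0.03305 m), for 0.3 s.
3. the start button is pressed fully down with the crank still at three turns (all of step 2 and value of joint start_button above 0.0045 m), for 0.05 s.
At the end, for the whole second after the job is handed in: Crank three turns clockwise of its stop, within 0.05 turn (18 degrees, 14 mm at the knob), button released, diffuser at rest with crank axis and vent within 12 mm of their start, bottle, cork block and tray within 20 mm of theirs (all of step 2 and value of joint start_button below 0.0015 m and distance of each of crank_axis, vent from where it was at the start of the episode below 0.012 m and linear speed of diffuser below 0.01 m/s and distance of each of bottle, cork_block, tray from where it was at the start of the episode below 0.02 m); the robot touches nothing.
It fails at once if the diffuser is shoved or twisted (crank axis or vent more than 12 mm from the start) (distance of any of crank_axis, vent from where it was at the start of the episode above 0.012 m).
It fails at once if the diffuser is tipped more than 0.1 rad (angle between diffuser's own z axis and vertical above 0.1 rad).
It fails at once if the bottle, cork block or tray is moved more than 20 mm (distance of any of bottle, cork_block, tray from where it was at the start of the episode above 0.02 m).
It also fails if it takes over 72 s, if anything falls off the work surface, if the arm or the gripper's body presses on something with over 40 N, if the wrist force passes 120 N, or if a joint passes its speed limit or range.

## Working session

There is one attempt and no reset: what is moved stays moved. The work goes in short steps, Python scripts to look and compute and a tool call to move; the robot and the scene stay as the last step left them, time stands still between calls to the robot, and variables do not carry over. Pictures are saved under pics/ and viewed, at most 10 in all, crops included, and the job is handed in when it is done.

Besides the shell and the picture viewer there is one more tool, called as name(argument=value, ...) on one line, values as JSON. send_rows: Moves the arm, as the interface text tells. Its arguments: {"type":"object","properties":{"moves":{"type":"array","items":{"type":"number"}},"grip_force":{"type":"number"}},"required":["moves"]}

```bash
mkdir -p pics; ls; cat > h.py <<'E'
import numpy as np, cv2
from scipy.spatial.transform import Rotation as R
from rig import monitor, cams, workorder, robot
def cloud(c):
    h,w=c["range_z"].shape; f=h/2/np.tan(np.radians(c["fovy"])/2)
    v,u=np.mgrid[:h,:w]; z=c["range_z"]
    P=np.stack([(u-c["cx"])/f*z,(v-c["cy"])/f*z,z],-1)
    Rm=R.from_rotvec(np.ravel(c["rvec"])).as_matrix()
    W=(P-np.ravel(c["tvec"]))@Rm
    W[z==0]=np.nan
    return W
E
python3 - <<'E'
from h import *
for n in("side","top"):
    c=cams.camera(n); cv2.imwrite(f"pics/{n}0.png",c["pixels"]); np.save(n+"0.npy",cloud(c))
    print(n,c["fovy"],c["tvec"])
print(monitor.get_obs())
E
```

```text
pics
side 45.915276605551554 [-0.49109222  0.12529307  1.43236197]
top 43.785761227700206 [-0.0188411   0.48246724  1.3689073 ]
{'time': 0.1, 'q': array([-1.33650511e+00,  5.28371772e-01,  1.43374528e+00, -4.10165326e-06,
        1.18139253e+00, -1.78516460e-01]), 'joint_velocities': array([ 0.00098019, -0.00027984, -0.00261322, -0.00169452, -0.00085915,
        0.00045702]), 'joint_torque': array([ 1.90607423e-07, -4.40983307e+01, -1.77152020e+01,  6.34206575e-02,
        5.33621153e-02, -4.08400149e-05]), 'position': array([ 0.25061066, -0.57188368,  0.23567952]), 'tool_rot': array([ 9.78773635e-01,  2.04942072e-01, -2.86213578e-05, -9.58037224e-04]), 'ft_force': array([ 0.58693034, -0.66791889, -0.41736771]), 'moment': array([ 0.01770349,  0.01462881, -0.01815854]), 'grip_force': 0.0, 'grip_width': 0.08728398449719023}
```

View pics/top0.png

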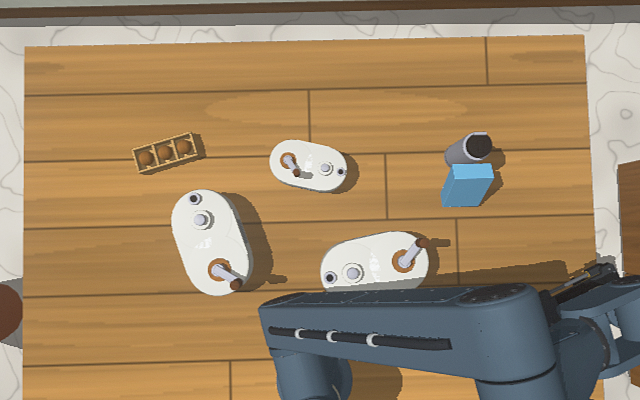

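View pics/side0.png

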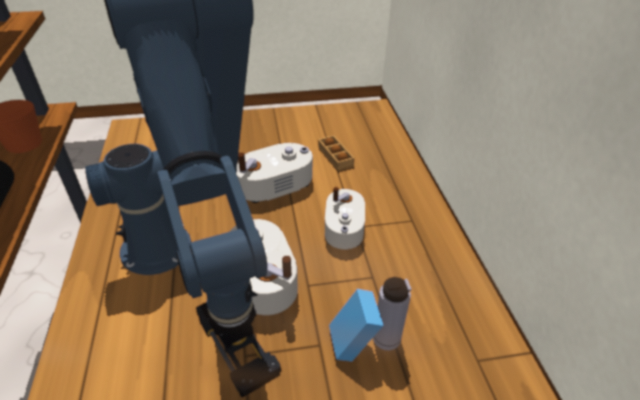

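Top view: three diffusers, at (212,243), (375,262, partly hidden by the arm) and (308,165). The one at (308,165) is clearly the smallest. I'll measure it and confirm it in a crop.

```bash
python3 - <<'E'
from h import *
W=np.load("top0.npy"); im=cv2.imread("pics/top0.png")
def fit(r0,r1,c0,c1,zl,zh):
    S=W[r0:r1,c0:c1]; m=(S[...,2]>zl)&(S[...,2]<zh)
    return S[m]
for nm,b in dict(C=(130,200,260,356),A=(180,305,160,262)).items():
    S=W[b[0]:b[1],b[2]:b[3]].reshape(-1,3); z=S[:,2]
    zz=z[z>0.04]; print(nm,np.histogram(zz,bins=np.arange(0.04,0.2,0.01)))
    top=S[(z>0.05)&(z<0.12)][:,:2].astype(np.float32)
    print(cv2.minAreaRect(top))
for n,(u,v) in dict(axis=(288,160),knob=(297,173),button=(326,168),vent=(341,171),A_b=(203,219)).items(): print(n,W[v-1:v+2,u-1:u+2].reshape(-1,3).mean(0).round(4))
for n,b in dict(bottle=(130,170,443,500),cork=(160,210,438,497),tray=(130,176,130,208)).items():
    S=W[b[0]:b[1],b[2]:b[3]].reshape(-1,3); S=S[S[:,2]>0.02]; print(n,S.min(0).round(3),S.max(0).round(3))
cv2.imwrite("pics/c1.png",cv2.resize(im[125:205,250:370],None,fx=6,fy=6,interpolation=cv2.INTER_CUBIC))
E
```

```text
C (array([  16,   27,  126, 2473,  254,  167,   13,    1,    2,   22,   19,
          0,    0,    0,    0]), array([0.04, 0.05, 0.06, 0.07, 0.08, 0.09, 0.1 , 0.11, 0.12, 0.13, 0.14,
       0.15, 0.16, 0.17, 0.18, 0.19]))
((0.5806388854980469, -0.0011430755257606506), (0.20844025909900665, 0.1213134229183197), 75.57630920410156)
A (array([  33,   46,   60,   29,   72, 1324, 4007,  251,  259,  152,   10,
          6,    8,    7,   37]), array([0.04, 0.05, 0.06, 0.07, 0.08, 0.09, 0.1 , 0.11, 0.12, 0.13, 0.14,
       0.15, 0.16, 0.17, 0.18, 0.19]))
((0.38354793190956116, 0.2565799057483673), (0.28432101011276245, 0.16636773943901062), 18.833024978637695)
axis [0.5917 0.0511 0.0938]
knob [0.5515 0.0269 0.1401]
button [ 0.5679 -0.0479  0.0959]
vent [ 0.5608 -0.0879  0.0804]
A_b [0.4416 0.2669 0.1326]
bottle [ 0.549 -0.467  0.02 ] [ 0.637 -0.367  0.22 ]
cork [ 0.462 -0.469  0.02 ] [ 0.59  -0.366  0.185]
tray [0.575 0.301 0.02 ] [0.687 0.481 0.051]
```

View pics/c1.png

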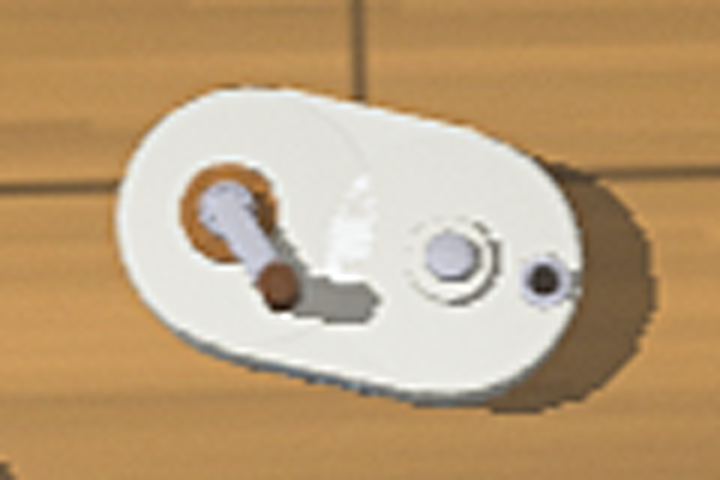

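The crop confirms it: 208 x 121 mm and a 75 mm top, so it is the smallest. Axis at (288,160), knob at (297,173), button at (326,168), vent at (341,171). Moving above the knob with the fingers squared to the crank.

send_rows(moves=[0.5,10,15,9,0,0,-0.3,0.5,30.2,60,9,0,0,-1.44,0.5,30.2,60,9,0,0,-1.44,0.5,30.2,60,9,0,0,-1.44,0.5,30.2,60,9,0,0,-1.44])

```text
time: 0.52
position: [0.3446, -0.3921, 0.2734]
tool_rot: [0.994, -0.107, -0.0, -0.001]
ft_force: [0.6, -1.3, -0.1]
grip_width: 0.0615
grip_force: 0.0
```

send_rows(moves=[0.5,20.8,42,4.7,0,0,-0.82,0.5,20.8,42,4.7,0,0,-0.82,0.5,20.8,42,4.7,0,0,-0.82,0.5,20.8,42,4.7,0,0,-0.82,0.5,20.8,42,4.7,0,0,-0.82])

```text
time: 0.93
position: [0.4285, -0.224, 0.2925]
tool_rot: [0.925, -0.38, -0.0, -0.0]
ft_force: [-0.2, -0.2, -0.2]
grip_width: 0.0443
grip_force: 0.0
```

Yaw is now -0.78 and the target is -1.03.

send_rows(moves=[0.5,12.4,25.2,2.7,0,0,-0.25,0.5,12.4,25.2,2.7,0,0,-0.25,0.5,12.4,25.2,2.7,0,0,-0.25,0.5,12.4,25.2,2.7,0,0,-0.25,0.5,12.4,25.2,2.7,0,0,-0.25])

```text
time: 1.35
position: [0.5153, -0.0479, 0.3113]
tool_rot: [0.872, -0.49, -0.0, 0.0]
ft_force: [1.2, -0.6, 0.0]
grip_width: 0.0439
grip_force: 0.0
```

send_rows(moves=[0.5,4.1,8.4,0.9,0,0,0,0.5,4.1,8.4,0.9,0,0,0,0.5,4.1,8.4,0.9,0,0,0])

```text
time: 1.6
position: [0.558, 0.0393, 0.3208]
tool_rot: [0.873, -0.488, 0.0, -0.002]
ft_force: [0.0, -0.2, 0.5]
grip_width: 0.0434
grip_force: 0.0
```

```bash
cat >> h.py <<'E'
def wcloud():
    o=monitor.get_obs(); c=cams.camera("wrist")
    h,w=c["range_z"].shape; f=h/2/np.tan(np.radians(c["fovy"])/2)
    v,u=np.mgrid[:h,:w]; x=u-c["cx"]; y=v-c["cy"]; r=np.hypot(x,y)+1e-9; t=np.tan(np.minimum(r/f,1.5))/r
    z=c["range_z"]; P=np.stack([x*t*z,y*t*z,z],-1)
    H=np.array(c["hand_eye"]); T=P@H[:3,:3].T+H[:3,3]
    W=T@R.from_quat(o["tool_rot"]).as_matrix().T+o["position"]; W[(z==0)|(r/f>1.3)]=np.nan
    return o,c["pixels"],W
E
python3 - <<'E'
from h import *
o,p,W=wcloud(); print(o["position"],R.from_quat(o["tool_rot"]).as_matrix()[:,0],o["q"])
cv2.imwrite("pics/w1.png",p); np.save("w1.npy",W)
S=W.reshape(-1,3)
def near(x,y,d): return np.hypot(S[:,0]-x,S[:,1]-y)<d
k=S[near(.553,.028,.03)&(S[:,2]>.13)&(S[:,2]<.15)]; print("knob",len(k),k.mean(0),(k.min(0)+k.max(0))/2)
b=S[near(.569,-.045,.018)&(S[:,2]>.09)&(S[:,2]<.103)]; print("btn",len(b),b.mean(0),(b.min(0)+b.max(0))/2)
t=S[near(.58,0,.15)&(S[:,2]>.068)&(S[:,2]<.082)][:,:2].astype(np.float32); print(len(t),cv2.minAreaRect(t))
E
```

```text
[0.55803174 0.03926194 0.32075485] [ 0.52376016 -0.85186529 -0.00090427] [-0.1310673   0.3480986   1.49348638  0.00304869  1.29782962  2.45844899]
knob 219 [0.55889836 0.03021368 0.13861169] [0.55848439 0.03055155 0.13592633]
btn 253 [ 0.57317782 -0.04260292  0.09558737] [ 0.57314774 -0.04248456  0.0941288 ]
11180 ((0.5834777355194092, 0.00013565272092819214), (0.20869556069374084, 0.12083608657121658), 76.52819061279297)
```

View pics/w1.png

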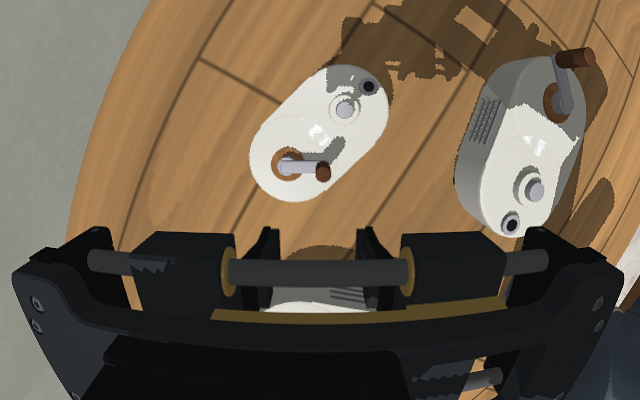

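The wrist view shows the target at (320,135), its axis at (287,167) and its knob at (322,172). Both cameras agree within 3 mm: axis about (0.595, 0.053), knob about (0.5575, 0.030). Descending.

send_rows(moves=[0.5,-0.05,-0.95,-2,0,0,0,0.5,-0.05,-0.95,-6,0,0,0,0.5,-0.05,-0.95,-10,0,0,0,0.5,-0.05,-0.95,-13,0,0,0,0.5,-0.05,-0.95,-13,0,0,0])

```text
time: 2.07
position: [0.55, 0.0241, 0.1841]
tool_rot: [0.871, -0.491, -0.007, 0.003]
ft_force: [-0.4, 0.4, -0.9]
grip_width: 0.0432
grip_force: 0.0
```

```bash
python3 - <<'E'
from h import *
o,p,W=wcloud(); o=monitor.get_obs(); print(o["position"],R.from_quat(o["tool_rot"]).as_matrix()[:,0],o["ft_force"])
cv2.imwrite("pics/w2.png",p)
S=W.reshape(-1,3)
k=S[(np.hypot(S[:,0]-.5575,S[:,1]-.03)<.03)&(S[:,2]>.13)&(S[:,2]<.15)]; print("knob",len(k),k.mean(0),(k.min(0)+k.max(0))/2)
t=S[(np.hypot(S[:,0]-.58,S[:,1])<.15)&(S[:,2]>.068)&(S[:,2]<.082)][:,:2].astype(np.float32); print(len(t),cv2.minAreaRect(t))
E
```

```text
[0.55241722 0.02389439 0.18728258] [ 0.51854249 -0.85503254 -0.0057485 ] [ 0.20363716 -0.12375272  0.59783254]
knob 582 [0.55920839 0.02943193 0.13813245] [0.55870578 0.03057738 0.13555264]
23452 ((0.5834969878196716, -4.244595766067505e-05), (0.2066711038351059, 0.12099752575159073), 76.16826629638672)
```

View pics/w2.png

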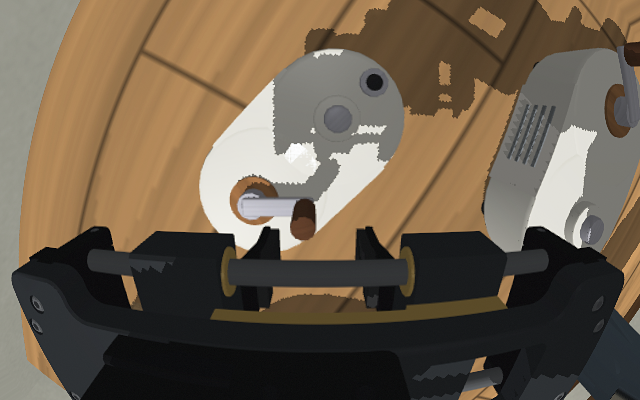

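send_rows(moves=[0.5,0.6,0.6,0,0,0,0,0.5,0.6,0.6,0,0,0,0,0.5,0.6,0.6,-3,0,0,0,0.5,0.6,0.6,-3,0,0,0,0.5,0.6,0.6,-3,0,0,0])

```text
time: 2.53
position: [0.5617, 0.0307, 0.1613]
tool_rot: [0.872, -0.49, -0.0, 0.0]
ft_force: [-0.5, 0.5, 0.8]
grip_width: 0.0433
grip_force: 0.0
```

send_rows(moves=[0.5,0,0,0,0,0,0,0.5,0,0,0,0,0,0,0.5,0,0,0,0,0,0])

```text
time: 2.78
position: [0.5625, 0.0305, 0.1619]
tool_rot: [0.872, -0.49, 0.001, -0.0]
ft_force: [-0.4, -0.1, -0.0]
grip_width: 0.0438
grip_force: 0.0
```

send_rows(moves=[0.5,-0.3,0,-2,0,0,0,0.5,-0.3,0,-4,0,0,0,0.5,-0.3,0,-4.8,0,0,0,0.5,-0.3,0,-4.8,0,0,0,0.5,-0.3,0,-4.8,0,0,0])

```text
time: 3.2
position: [0.5589, 0.0305, 0.1126]
tool_rot: [0.872, -0.49, 0.0, -0.0]
ft_force: [-0.2, -0.4, 0.5]
grip_width: 0.0435
grip_force: 0.0
```

send_rows(moves=[0,0,0,0,0,0,0,0,0,0,0,0,0,0,0,0,0,0,0,0,0,0,0,0,0,0,0,0,0,0,0,0,0,0,0], grip_force=3)

```text
time: 3.62
position: [0.5581, 0.0303, 0.1129]
tool_rot: [0.872, -0.49, -0.0, 0.001]
ft_force: [-5.1, -3.9, 4.7]
grip_width: 0.0187
grip_force: 3.1
```

send_rows(moves=[0,0,0,0.1,0,0,0,0,0,0,0.1,0,0,0,0,0,0,0.1,0,0,0])

```text
time: 3.87
position: [0.5576, 0.0303, 0.1132]
tool_rot: [0.872, -0.49, -0.001, 0.001]
ft_force: [-2.6, -2.6, -0.1]
grip_width: 0.0178
grip_force: 3.0
```

send_rows(moves=[0,-0.13,-0.08,0,0,0,0,0,-0.13,-0.08,0,0,0,0,0,-0.13,-0.08,0,0,0,0])

```text
time: 4.12
position: [0.5575, 0.0301, 0.1132]
tool_rot: [0.872, -0.49, 0.0, -0.0]
ft_force: [-0.5, 1.4, -2.4]
grip_width: 0.0182
grip_force: 3.0
```

```bash
python3 - <<'E'
from h import *
o=monitor.get_obs(); print(o["position"],o["ft_force"])
c=cams.camera("top"); W=cloud(c); S=W[130:200,260:356].reshape(-1,3); print(cv2.minAreaRect(S[(S[:,2]>.05)&(S[:,2]<.085)][:,:2].astype(np.float32)))
E
```

```text
[0.55752728 0.03010536 0.11322428] [-0.50632515  1.41520905 -2.35408278]
((0.5801829695701599, -0.009106993675231934), (0.19223792850971222, 0.11640144139528275), 77.58312225341797)
```

```bash
cat > tab.py <<'E'
import numpy as np
def tab(phi0,step,n,k,r=4.5):
    for i in range(n):
        a=np.radians(phi0+step*i); out=[]
        for j in range(1,k+1):
            b=a+np.radians(step*j/k); out.append((round(r*(np.cos(b)-np.cos(a)),2),round(r*(np.sin(b)-np.sin(a)),2)))
        print(round(phi0+step*i,1),out)
E
python3 -c "
from tab import *
tab(-148.7,10,19,2)"
```

```text
-148.7 [(np.float64(0.22), np.float64(-0.33)), (np.float64(0.46), np.float64(-0.63))]
-138.7 [(np.float64(0.27), np.float64(-0.28)), (np.float64(0.57), np.float64(-0.54))]
-128.7 [(np.float64(0.32), np.float64(-0.23)), (np.float64(0.65), np.float64(-0.44))]
-118.7 [(np.float64(0.35), np.float64(-0.17)), (np.float64(0.72), np.float64(-0.32))]
-108.7 [(np.float64(0.38), np.float64(-0.11)), (np.float64(0.76), np.float64(-0.19))]
-98.7 [(np.float64(0.39), np.float64(-0.04)), (np.float64(0.78), np.float64(-0.05))]
-88.7 [(np.float64(0.39), np.float64(0.03)), (np.float64(0.78), np.float64(0.09))]
-78.7 [(np.float64(0.38), np.float64(0.09)), (np.float64(0.75), np.float64(0.22))]
-68.7 [(np.float64(0.36), np.float64(0.16)), (np.float64(0.7), np.float64(0.35))]
-58.7 [(np.float64(0.33), np.float64(0.22)), (np.float64(0.63), np.float64(0.46))]
-48.7 [(np.float64(0.28), np.float64(0.27)), (np.float64(0.54), np.float64(0.57))]
-38.7 [(np.float64(0.23), np.float64(0.32)), (np.float64(0.44), np.float64(0.65))]
-28.7 [(np.float64(0.17), np.float64(0.35)), (np.float64(0.32), np.float64(0.72))]
-18.7 [(np.float64(0.11), np.float64(0.38)), (np.float64(0.19), np.float64(0.76))]
-8.7 [(np.float64(0.04), np.float64(0.39)), (np.float64(0.05), np.float64(0.78))]
1.3 [(np.float64(-0.03), np.float64(0.39)), (np.float64(-0.09), np.float64(0.78))]
11.3 [(np.float64(-0.09), np.float64(0.38)), (np.float64(-0.22), np.float64(0.75))]
21.3 [(np.float64(-0.16), np.float64(0.36)), (np.float64(-0.35), np.float64(0.7))]
31.3 [(np.float64(-0.22), np.float64(0.33)), (np.float64(-0.46), np.float64(0.63))]
```

send_rows(moves=[0,0.22,-0.33,0,0,0,0.087,0,0.46,-0.63,0,0,0,0.175,0,0.46,-0.63,0,0,0,0.175,0,0.46,-0.63,0,0,0,0.175])

```text
time: 4.5
position: [0.5627, 0.0235, 0.1133]
tool_rot: [0.911, -0.413, 0.001, -0.0]
ft_force: [1.2, 0.5, -4.2]
grip_width: 0.018
grip_force: 3.0
```

send_rows(moves=[0,0.27,-0.28,0,0,0,0.087,0,0.57,-0.54,0,0,0,0.175,0,0.57,-0.54,0,0,0,0.175,0,0.57,-0.54,0,0,0,0.175])

```text
time: 4.83
position: [0.5684, 0.0184, 0.1133]
tool_rot: [0.943, -0.333, 0.001, -0.0]
ft_force: [2.2, 2.5, -5.2]
grip_width: 0.0179
grip_force: 3.0
```

send_rows(moves=[0,0.32,-0.23,0,0,0,0.087,0,0.65,-0.44,0,0,0,0.175,0,0.65,-0.44,0,0,0,0.175,0,0.65,-0.44,0,0,0,0.175])

```text
time: 5.17
position: [0.5746, 0.0145, 0.1133]
tool_rot: [0.969, -0.249, 0.001, -0.001]
ft_force: [2.1, 3.5, -5.0]
grip_width: 0.0179
grip_force: 3.0
```

send_rows(moves=[0,0.4,-0.08,-0.05,0,0,0.087,0,0.77,-0.23,-0.05,0,0,0.175,0,0.77,-0.23,-0.05,0,0,0.175,0,0.77,-0.23,-0.05,0,0,0.175])

```text
time: 5.5
position: [0.582, 0.0116, 0.1132]
tool_rot: [0.987, -0.164, 0.0, -0.0]
ft_force: [0.5, 3.2, -1.8]
grip_width: 0.0177
grip_force: 3.0
```

send_rows(moves=[0,0.41,-0.04,-0.02,0,0,0.087,0,0.79,-0.12,-0.02,0,0,0.175,0,0.79,-0.12,-0.02,0,0,0.175,0,0.79,-0.12,-0.02,0,0,0.175])

```text
time: 5.83
position: [0.5897, 0.01, 0.1131]
tool_rot: [0.997, -0.077, 0.0, 0.0]
ft_force: [1.6, 2.5, 1.9]
grip_width: 0.0179
grip_force: 3.0
```

send_rows(moves=[0,0.4,0,0,0,0,0.087,0,0.79,-0.01,0,0,0,0.175,0,0.79,-0.01,0,0,0,0.175,0,0.79,-0.01,0,0,0,0.175])

```text
time: 6.17
position: [0.5976, 0.0098, 0.113]
tool_rot: [1.0, 0.011, 0.0, 0.0]
ft_force: [-0.8, 1.5, 2.2]
grip_width: 0.018
grip_force: 3.0
```

send_rows(moves=[0,0.39,0.05,0.02,0,0,0.087,0,0.78,0.11,0.02,0,0,0.175,0,0.78,0.11,0.02,0,0,0.175,0,0.78,0.11,0.02,0,0,0.175])

```text
time: 6.5
position: [0.6054, 0.0109, 0.113]
tool_rot: [0.995, 0.098, 0.0, 0.0]
ft_force: [-0.1, 1.0, 1.9]
grip_width: 0.0176
grip_force: 3.0
```

send_rows(moves=[0,0.38,0.1,0.02,0,0,0.087,0,0.75,0.22,0.02,0,0,0.175,0,0.75,0.22,0.02,0,0,0.175,0,0.75,0.22,0.02,0,0,0.175])

```text
time: 6.83
position: [0.6127, 0.0134, 0.1131]
tool_rot: [0.983, 0.184, 0.0, 0.0]
ft_force: [-0.4, 0.8, 0.9]
grip_width: 0.0178
grip_force: 3.0
```

send_rows(moves=[0,0.36,0.16,0,0,0,0.087,0,0.7,0.35,0,0,0,0.175,0,0.7,0.35,0,0,0,0.175,0,0.7,0.35,0,0,0,0.175])

```text
time: 7.17
position: [0.6186, 0.017, 0.1128]
tool_rot: [0.963, 0.27, -0.001, -0.0]
ft_force: [-2.9, 0.6, 0.6]
grip_width: 0.0176
grip_force: 3.0
```

send_rows(moves=[0,0.16,0.11,0,0,0,0.044,0,0.33,0.22,0,0,0,0.087,0,0.33,0.22,0,0,0,0.087,0,0.33,0.22,0,0,0,0.087])

```text
time: 7.5
position: [0.6242, 0.0192, 0.1131]
tool_rot: [0.95, 0.312, 0.001, 0.001]
ft_force: [0.2, 0.1, -0.2]
grip_width: 0.0041
grip_force: 0.8
```

```bash
python3 - <<'E'
from h import *
o,p,W=wcloud(); o=monitor.get_obs(); print(o["time"],o["position"],o["ft_force"],o["grip_width"])
cv2.imwrite("pics/w3.png",p)
S=W.reshape(-1,3)
k=S[(np.hypot(S[:,0]-.597,S[:,1]-.054)<.075)&(S[:,2]>.125)&(S[:,2]<.15)]; print(len(k),k.mean(0),k.min(0),k.max(0))
E
```

```text
7.55 [0.62414293 0.01888469 0.11308626] [ 1.72147977  0.95382432 -1.31746615] 0.002646326244258686
1095 [0.62400662 0.01725707 0.13937287] [0.60791438 0.00399797 0.12504494] [0.64143865 0.03354505 0.14994516]
```

View pics/w3.png

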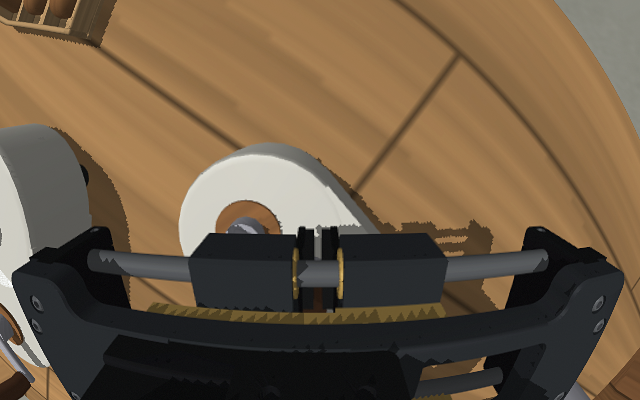

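The fingers slipped over the knob (trace of it at (318,300), behind the pads), so the friction grip gave way, probably at the stop. I'll lift, back off and look.

send_rows(moves=[0,0,0,2.5,0,0,0,0,0,0,5,0,0,0,0.5,-3.2,-2.4,7,0,0,0,0.5,-4,-3,7,0,0,0,0.5,-4,-3,7,0,0,0])

```text
time: 7.97
position: [0.5814, -0.0128, 0.1841]
tool_rot: [0.95, 0.312, -0.0, 0.001]
ft_force: [-0.2, 0.4, -0.0]
grip_width: 0.0133
grip_force: 0.0
```

send_rows(moves=[0.5,0,0,0,0,0,0,0.5,0,0,0,0,0,0,0.5,0,0,0,0,0,0])

```text
time: 8.22
position: [0.5836, -0.0107, 0.1821]
tool_rot: [0.95, 0.313, -0.0, -0.0]
ft_force: [0.5, 0.7, 0.6]
grip_width: 0.0326
grip_force: 0.0
```

```bash
cat > look.py <<'E'
from h import *
o,p,W=wcloud(); o=monitor.get_obs(); print(o["time"],o["position"],R.from_quat(o["tool_rot"]).as_rotvec(),o["ft_force"],o["grip_width"])
S=W.reshape(-1,3); cv2.imwrite("pics/last.png",p)
t=S[(np.hypot(S[:,0]-.58,S[:,1])<.15)&(S[:,2]>.068)&(S[:,2]<.082)][:,:2].astype(np.float32); print(len(t),cv2.minAreaRect(t))
k=S[(np.hypot(S[:,0]-.597,S[:,1]-.054)<.075)&(S[:,2]>.132)&(S[:,2]<.143)]; m=(k.min(0)+k.max(0))/2
print("knob",len(k),k.mean(0),m,k.min(0),k.max(0))
E
python3 look.py; cp pics/last.png pics/w4.png
```

```text
8.2667 [ 0.58353164 -0.01055933  0.18209602] [-2.98276123e+00 -9.84480467e-01  1.22290120e-03] [ 0.05053742 -0.40284572 -0.22027881] 0.03680376866316946
19643 ((0.584999680519104, 0.006472542881965637), (0.19634687900543213, 0.12111064046621323), 76.31906127929688)
knob 627 [0.60512375 0.01014307 0.13874784] [0.60463602 0.00971781 0.13692051] [0.59591422 0.00071962 0.13200115] [0.61335782 0.01871599 0.14183987]
```

View pics/w4.png

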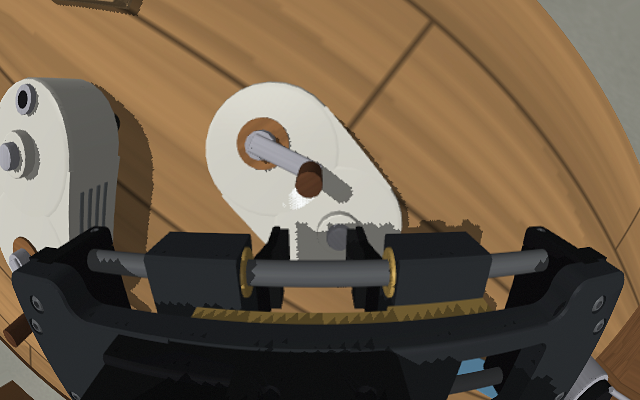

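send_rows(moves=[0.5,2.1,2.05,0,0,0,-0.12,0.5,2.1,2.05,0,0,0,-0.24,0.5,2.1,2.05,0,0,0,-0.36,0.5,2.1,2.05,0,0,0,-0.45,0.5,2.1,2.05,-1,0,0,-0.45])

```text
time: 8.68
position: [0.606, 0.01, 0.1737]
tool_rot: [0.996, 0.093, 0.002, 0.0]
ft_force: [0.7, -0.3, -0.1]
grip_width: 0.0436
grip_force: 0.0
```

send_rows(moves=[0.5,0,0,-2,0,0,0,0.5,0,0,-4,0,0,0,0.5,0,0,-5.9,0,0,0,0.5,0,0,-5.9,0,0,0,0.5,0,0,-5.9,0,0,0])

```text
time: 9.1
position: [0.6036, 0.0099, 0.1126]
tool_rot: [0.996, 0.094, -0.001, -0.0]
ft_force: [0.3, 0.8, -0.1]
grip_width: 0.0434
grip_force: 0.0
```

send_rows(moves=[0,0,0,0,0,0,0,0,0,0,0,0,0,0,0,0,0,0,0,0,0,0,0,0,0,0,0,0,0,0,0,0,0,0,0], grip_force=3)

```text
time: 9.52
position: [0.6042, 0.01, 0.1146]
tool_rot: [0.996, 0.093, 0.0, -0.0]
ft_force: [-1.3, 5.1, -1.0]
grip_width: 0.0184
grip_force: 2.9
```

send_rows(moves=[0,0,0,0,0,0,0,0,0,0,0,0,0,0])

```text
time: 9.68
position: [0.604, 0.0104, 0.1144]
tool_rot: [0.996, 0.094, -0.0, -0.001]
ft_force: [-1.2, 3.2, 1.8]
grip_width: 0.0178
grip_force: 3.0
```

send_rows(moves=[0,0.12,0.09,0,0,0,0.026,0,0.23,0.11,0,0,0,0.052,0,0.23,0.11,0,0,0,0.052,0,0.23,0.11,0,0,0,0.052])

```text
time: 10.02
position: [0.6064, 0.0109, 0.1143]
tool_rot: [0.993, 0.119, -0.0, -0.0]
ft_force: [-0.6, 2.7, 3.5]
grip_width: 0.0177
grip_force: 3.0
```

```bash
python3 -c "
from h import *
o=monitor.get_obs(); print(o['time'],o['position'],o['ft_force'],o['joint_torque'],o['moment'])"
```

```text
10.0167 [0.60640723 0.01093036 0.11430397] [-0.62642084  2.6517023   3.47522636] [-1.62854679e+00 -4.34429133e+01 -1.35499924e+01 -5.51283862e-01
 -6.23997711e-01 -3.10553110e-02] [ 0.55085228  0.2536177  -0.01005555]
```

send_rows(moves=[0,0.12,0.07,0.05,0,0,0.026,0,0.23,0.1,0.05,0,0,0.052,0,0.23,0.1,0.05,0,0,0.052,0,0.23,0.1,0.05,0,0,0.052])

```text
time: 10.35
position: [0.6087, 0.0117, 0.1145]
tool_rot: [0.989, 0.145, -0.0, -0.0]
ft_force: [-1.7, 2.9, 1.8]
grip_width: 0.0179
grip_force: 3.0
```

send_rows(moves=[0,0.11,0.08,0.03,0,0,0.026,0,0.22,0.12,0.03,0,0,0.052,0,0.22,0.12,0.03,0,0,0.052,0,0.22,0.12,0.03,0,0,0.052])

```text
time: 10.68
position: [0.6111, 0.0127, 0.1147]
tool_rot: [0.985, 0.171, -0.0, 0.0]
ft_force: [-1.3, 1.0, 0.7]
grip_width: 0.0181
grip_force: 3.0
```

send_rows(moves=[0,0.11,0.04,0,0,0,0.026,0,0.22,0.09,0,0,0,0.052,0,0.22,0.09,0,0,0,0.052,0,0.22,0.09,0,0,0,0.052])

```text
time: 11.02
position: [0.6133, 0.0136, 0.1148]
tool_rot: [0.981, 0.196, 0.0, 0.0]
ft_force: [-1.1, 1.5, 0.7]
grip_width: 0.0181
grip_force: 3.0
```

send_rows(moves=[0,0.11,0.06,0,0,0,0.026,0,0.21,0.11,0,0,0,0.052,0,0.21,0.11,0,0,0,0.052,0,0.21,0.11,0,0,0,0.052])

```text
time: 11.35
position: [0.6147, 0.0145, 0.1147]
tool_rot: [0.975, 0.222, -0.001, 0.0]
ft_force: [-3.7, -1.7, 0.5]
grip_width: 0.0178
grip_force: 3.0
```

send_rows(moves=[0,0.04,0.02,0,0,0,0.01,0,0.04,0.02,0,0,0,0.01,0,0.04,0.02,0,0,0,0.01,0,0.04,0.02,0,0,0,0.01])

```text
time: 11.68
position: [0.6154, 0.0149, 0.1148]
tool_rot: [0.974, 0.227, -0.0, 0.0]
ft_force: [-3.9, -2.7, 0.7]
grip_width: 0.0181
grip_force: 3.0
```

Stop found: 4-5 N tangential at a knob angle of about -64°, felt at the same place as the first slip. Step 1 has been held for more than 0.1 s. Working out the winding table with a fixed tool orientation.

```bash
python3 -c "
from tab import *
tab(-64,-60,6,5)" | sed 's/np.float64//g'
```

```text
-64 [((-0.88), (-0.32)), ((-1.82), (-0.45)), ((-2.75), (-0.39)), ((-3.66), (-0.13)), ((-4.49), (0.31))]
-124 [((-0.72), (0.6)), ((-1.3), (1.35)), ((-1.71), (2.19)), ((-1.94), (3.1)), ((-1.97), (4.04))]
-184 [((0.16), (0.93)), ((0.52), (1.8)), ((1.04), (2.58)), ((1.72), (3.23)), ((2.52), (3.73))]
-244 [((0.88), (0.32)), ((1.82), (0.45)), ((2.75), (0.39)), ((3.66), (0.13)), ((4.49), (-0.31))]
-304 [((0.72), (-0.6)), ((1.3), (-1.35)), ((1.71), (-2.19)), ((1.94), (-3.1)), ((1.97), (-4.04))]
-364 [((-0.16), (-0.93)), ((-0.52), (-1.8)), ((-1.04), (-2.58)), ((-1.72), (-3.23)), ((-2.52), (-3.73))]
```

send_rows(moves=[0,-0.88,-0.32,0,0,0,0,0,-1.82,-0.45,0,0,0,0,0,-2.75,-0.39,0,0,0,0,0,-3.66,-0.13,0,0,0,0,0,-4.49,0.31,0,0,0,0], grip_force=5)

```text
time: 12.1
position: [0.572, 0.0189, 0.1152]
tool_rot: [0.974, 0.226, 0.003, -0.0]
ft_force: [5.5, 4.8, -4.4]
grip_width: 0.0176
grip_force: 5.0
```

send_rows(moves=[0,0,0,0,0,0,0,0,0,0,0,0,0,0])

```text
time: 12.27
position: [0.5708, 0.0195, 0.1151]
tool_rot: [0.974, 0.227, 0.002, -0.001]
ft_force: [2.5, 4.0, -3.3]
grip_width: 0.0175
grip_force: 5.0
```

send_rows(moves=[0,-0.64,0.72,-0.05,0,0,0,0,-1.22,1.47,-0.05,0,0,0,0,-1.63,2.31,-0.05,0,0,0,0,-1.86,3.22,-0.05,0,0,0,0,-1.89,4.16,-0.05,0,0,0])

```text
time: 12.68
position: [0.5524, 0.0604, 0.1149]
tool_rot: [0.974, 0.227, 0.001, 0.001]
ft_force: [4.7, -1.9, -0.4]
grip_width: 0.0178
grip_force: 5.0
```

send_rows(moves=[0,0,0,0,0,0,0,0,0,0,0,0,0,0])

```text
time: 12.85
position: [0.5524, 0.0609, 0.1148]
tool_rot: [0.974, 0.227, 0.001, -0.0]
ft_force: [2.8, 0.7, 1.9]
grip_width: 0.0177
grip_force: 5.0
```

send_rows(moves=[0,0.24,0.93,0.02,0,0,0,0,0.6,1.8,0.02,0,0,0,0,1.12,2.58,0.02,0,0,0,0,1.8,3.23,0.02,0,0,0,0,2.6,3.73,0.02,0,0,0])

```text
time: 13.27
position: [0.5783, 0.0974, 0.1146]
tool_rot: [0.974, 0.227, -0.0, 0.0]
ft_force: [1.2, -6.4, 3.3]
grip_width: 0.018
grip_force: 5.0
```

send_rows(moves=[0,0,0,0,0,0,0,0,0,0,0,0,0,0])

```text
time: 13.43
position: [0.5791, 0.0976, 0.1147]
tool_rot: [0.974, 0.227, 0.001, -0.0]
ft_force: [2.4, -1.3, 4.2]
grip_width: 0.0179
grip_force: 5.0
```

```bash
python3 look.py; python3 - <<'E'
from h import *
c=cams.camera("top"); W=cloud(c); W0=np.load("top0.npy")
for w in (W0,W):
    S=w[162:182,333:350].reshape(-1,3); v=S[(S[:,2]>.078)&(S[:,2]<.09)]; print("vent",len(v),v.mean(0))
    S=w[158:178,316:336].reshape(-1,3); v=S[(S[:,2]>.091)&(S[:,2]<.1)]; print("btn",len(v),v.mean(0))
E
```

```text
13.4833 [0.57866503 0.0974082  0.11468986] [-3.05958494e+00 -7.12294797e-01 -2.11097769e-03] [ 1.83654035 -1.37423516  4.10963717] 0.017893240115495795
12569 ((0.6073766946792603, 0.01734728366136551), (0.10942671447992325, 0.17920681834220886), 15.411273002624512)
knob 649 [0.58234319 0.09720363 0.13761091] [0.58472874 0.10171996 0.13748728] [0.56991278 0.0843307  0.13202126] [0.59954471 0.11910923 0.1429533 ]
vent 76 [ 0.56082928 -0.08360774  0.08082536]
btn 56 [ 0.56987885 -0.04383413  0.0953036 ]
vent 85 [ 0.56015773 -0.08456081  0.08105494]
btn 56 [ 0.57031888 -0.04505659  0.09567032]
```

The diffuser has moved about 1 mm at most. Continuing.

send_rows(moves=[0,0.91,0.27,0.05,0,0,0,0,1.85,0.4,0.05,0,0,0,0,2.78,0.34,0.05,0,0,0,0,3.69,0.08,0.05,0,0,0,0,4.52,-0.36,0.05,0,0,0])

```text
time: 13.95
position: [0.6232, 0.0937, 0.1147]
tool_rot: [0.974, 0.227, -0.001, -0.0]
ft_force: [-2.6, -1.9, 3.0]
grip_width: 0.0177
grip_force: 5.0
```

send_rows(moves=[0,0,0,0,0,0,0,0,0,0,0,0,0,0])

```text
time: 14.12
position: [0.6242, 0.0927, 0.1148]
tool_rot: [0.974, 0.226, 0.001, 0.0]
ft_force: [-0.4, -1.5, 2.1]
grip_width: 0.0177
grip_force: 5.0
```

send_rows(moves=[0,0.69,-0.65,0,0,0,0,0,1.27,-1.4,0,0,0,0,0,1.68,-2.24,0,0,0,0,0,1.91,-3.15,0,0,0,0,0,1.94,-4.09,0,0,0,0])

```text
time: 14.53
position: [0.6427, 0.0518, 0.1149]
tool_rot: [0.974, 0.227, -0.0, -0.0]
ft_force: [-2.1, 1.6, 2.1]
grip_width: 0.0174
grip_force: 5.0
```

send_rows(moves=[0,0,0,0,0,0,0,0,0,0,0,0,0,0])

```text
time: 14.7
position: [0.6424, 0.0511, 0.115]
tool_rot: [0.974, 0.226, -0.0, 0.0]
ft_force: [-0.9, -1.3, 2.4]
grip_width: 0.0174
grip_force: 5.0
```

send_rows(moves=[0,-0.16,-0.93,0,0,0,0,0,-0.52,-1.8,0,0,0,0,0,-1.04,-2.58,0,0,0,0,0,-1.72,-3.23,0,0,0,0,0,-2.52,-3.73,0,0,0,0])

```text
time: 15.12
position: [0.6166, 0.0149, 0.115]
tool_rot: [0.974, 0.226, 0.0, -0.0]
ft_force: [-0.3, 5.8, 0.1]
grip_width: 0.0175
grip_force: 5.0
```

send_rows(moves=[0,0,0,0,0,0,0,0,0,0,0,0,0,0])

```text
time: 15.28
position: [0.6159, 0.0148, 0.115]
tool_rot: [0.974, 0.227, -0.001, -0.0]
ft_force: [-1.4, 1.6, 1.2]
grip_width: 0.0181
grip_force: 5.0
```

send_rows(moves=[0,-0.88,-0.32,0,0,0,0,0,-1.82,-0.45,0,0,0,0,0,-2.75,-0.39,0,0,0,0,0,-3.66,-0.13,0,0,0,0,0,-4.49,0.31,0,0,0,0])

```text
time: 15.7
position: [0.5725, 0.0183, 0.1152]
tool_rot: [0.974, 0.227, 0.001, 0.001]
ft_force: [3.3, 3.2, -3.4]
grip_width: 0.0177
grip_force: 5.0
```

send_rows(moves=[0,0,0,0,0,0,0,0,0,0,0,0,0,0])

```text
time: 15.87
position: [0.5714, 0.0191, 0.1152]
tool_rot: [0.974, 0.227, -0.001, -0.0]
ft_force: [0.9, 3.1, -0.5]
grip_width: 0.0179
grip_force: 5.0
```

send_rows(moves=[0,-0.72,0.6,0,0,0,0,0,-1.3,1.35,0,0,0,0,0,-1.71,2.19,0,0,0,0,0,-1.94,3.1,0,0,0,0,0,-1.97,4.04,0,0,0,0])

```text
time: 16.28
position: [0.5523, 0.0592, 0.1152]
tool_rot: [0.974, 0.227, -0.0, 0.0]
ft_force: [2.9, -1.9, -1.7]
grip_width: 0.0173
grip_force: 5.0
```

send_rows(moves=[0,0,0,0,0,0,0,0,0,0,0,0,0,0])

```text
time: 16.45
position: [0.5525, 0.0599, 0.1152]
tool_rot: [0.974, 0.227, -0.0, -0.0]
ft_force: [1.4, 0.6, -0.6]
grip_width: 0.0172
grip_force: 5.0
```

send_rows(moves=[0,0.16,0.93,0,0,0,0,0,0.52,1.8,0,0,0,0,0,1.04,2.58,0,0,0,0,0,1.72,3.23,0,0,0,0,0,2.52,3.73,0,0,0,0])

```text
time: 16.87
position: [0.5778, 0.0969, 0.115]
tool_rot: [0.974, 0.227, -0.001, -0.0]
ft_force: [-0.5, -3.6, 1.1]
grip_width: 0.018
grip_force: 5.0
```

send_rows(moves=[0,0,0,0,0,0,0,0,0,0,0,0,0,0])

```text
time: 17.03
position: [0.5789, 0.0971, 0.1151]
tool_rot: [0.974, 0.227, 0.001, -0.0]
ft_force: [1.4, 0.3, 1.7]
grip_width: 0.0177
grip_force: 5.0
```

Forces stay within about 3 N when settled. Finishing turn 2.

send_rows(moves=[0,0.88,0.32,0,0,0,0,0,1.82,0.45,0,0,0,0,0,2.75,0.39,0,0,0,0,0,3.66,0.13,0,0,0,0,0,4.49,-0.31,0,0,0,0])

```text
time: 17.45
position: [0.6237, 0.0929, 0.115]
tool_rot: [0.974, 0.227, -0.0, -0.0]
ft_force: [-1.9, -0.9, 1.5]
grip_width: 0.0179
grip_force: 5.0
```

send_rows(moves=[0,0,0,0,0,0,0,0,0,0,0,0,0,0])

```text
time: 17.62
position: [0.6247, 0.092, 0.1152]
tool_rot: [0.974, 0.226, 0.001, 0.001]
ft_force: [0.6, -0.4, 2.3]
grip_width: 0.018
grip_force: 5.0
```

send_rows(moves=[0,0.72,-0.6,0,0,0,0,0,1.3,-1.35,0,0,0,0,0,1.71,-2.19,0,0,0,0,0,1.94,-3.1,0,0,0,0,0,1.97,-4.04,0,0,0,0])

```text
time: 18.03
position: [0.6425, 0.0516, 0.115]
tool_rot: [0.974, 0.227, -0.0, -0.0]
ft_force: [-1.1, 1.6, 1.6]
grip_width: 0.0182
grip_force: 5.0
```

send_rows(moves=[0,0,0,0,0,0,0,0,0,0,0,0,0,0])

```text
time: 18.2
position: [0.6423, 0.051, 0.1151]
tool_rot: [0.974, 0.226, -0.0, 0.0]
ft_force: [-1.2, -0.5, 1.8]
grip_width: 0.0176
grip_force: 5.0
```

send_rows(moves=[0,-0.16,-0.93,0,0,0,0,0,-0.52,-1.8,0,0,0,0,0,-1.04,-2.58,0,0,0,0,0,-1.72,-3.23,0,0,0,0,0,-2.52,-3.73,0,0,0,0])

```text
time: 18.62
position: [0.6166, 0.0149, 0.115]
tool_rot: [0.974, 0.226, 0.0, -0.0]
ft_force: [-0.7, 4.2, 0.3]
grip_width: 0.0177
grip_force: 5.0
```

send_rows(moves=[0,0,0,0,0,0,0,0,0,0,0,0,0,0])

```text
time: 18.78
position: [0.616, 0.0148, 0.1151]
tool_rot: [0.974, 0.227, -0.001, -0.0]
ft_force: [-1.5, 1.3, 1.2]
grip_width: 0.0178
grip_force: 5.0
```

Turn 3.

send_rows(moves=[0,-0.88,-0.32,0,0,0,0,0,-1.82,-0.45,0,0,0,0,0,-2.75,-0.39,0,0,0,0,0,-3.66,-0.13,0,0,0,0,0,-4.49,0.31,0,0,0,0])

```text
time: 19.2
position: [0.5724, 0.0182, 0.1152]
tool_rot: [0.974, 0.227, 0.001, 0.001]
ft_force: [3.0, 3.2, -3.1]
grip_width: 0.0175
grip_force: 5.0
```

send_rows(moves=[0,0,0,0,0,0,0,0,0,0,0,0,0,0])

```text
time: 19.37
position: [0.5714, 0.019, 0.1152]
tool_rot: [0.974, 0.227, -0.001, -0.0]
ft_force: [0.9, 3.3, -1.0]
grip_width: 0.018
grip_force: 5.0
```

send_rows(moves=[0,-0.72,0.6,0,0,0,0,0,-1.3,1.35,0,0,0,0,0,-1.71,2.19,0,0,0,0,0,-1.94,3.1,0,0,0,0,0,-1.97,4.04,0,0,0,0])

```text
time: 19.78
position: [0.5523, 0.0593, 0.1152]
tool_rot: [0.974, 0.227, -0.0, 0.0]
ft_force: [2.7, -0.7, -1.5]
grip_width: 0.0178
grip_force: 5.0
```

send_rows(moves=[0,0,0,0,0,0,0,0,0,0,0,0,0,0])

```text
time: 19.95
position: [0.5524, 0.06, 0.1152]
tool_rot: [0.974, 0.227, -0.0, -0.0]
ft_force: [0.4, 0.9, 1.6]
grip_width: 0.0175
grip_force: 5.0
```

send_rows(moves=[0,0.16,0.93,0,0,0,0,0,0.52,1.8,0,0,0,0,0,1.04,2.58,0,0,0,0,0,1.72,3.23,0,0,0,0,0,2.52,3.73,0,0,0,0])

```text
time: 20.37
position: [0.578, 0.0969, 0.1151]
tool_rot: [0.974, 0.227, -0.001, -0.0]
ft_force: [-0.5, -3.7, 1.3]
grip_width: 0.0177
grip_force: 5.0
```

send_rows(moves=[0,0,0,0,0,0,0,0,0,0,0,0,0,0])

```text
time: 20.53
position: [0.579, 0.0971, 0.1151]
tool_rot: [0.974, 0.227, 0.001, -0.0]
ft_force: [0.7, 1.8, 2.9]
grip_width: 0.0176
grip_force: 5.0
```

send_rows(moves=[0,0.88,0.32,0,0,0,0,0,1.82,0.45,0,0,0,0,0,2.75,0.39,0,0,0,0,0,3.66,0.13,0,0,0,0,0,4.49,-0.31,0,0,0,0])

```text
time: 20.95
position: [0.6238, 0.0929, 0.115]
tool_rot: [0.974, 0.227, -0.0, -0.0]
ft_force: [-1.8, -1.2, 1.0]
grip_width: 0.0177
grip_force: 5.0
```

send_rows(moves=[0,0,0,0,0,0,0,0,0,0,0,0,0,0])

```text
time: 21.12
position: [0.6247, 0.092, 0.1151]
tool_rot: [0.974, 0.226, 0.001, 0.001]
ft_force: [1.0, -1.1, 0.5]
grip_width: 0.0176
grip_force: 5.0
```

send_rows(moves=[0,0.72,-0.6,0,0,0,0,0,1.3,-1.35,0,0,0,0,0,1.71,-2.19,0,0,0,0,0,1.94,-3.1,0,0,0,0,0,1.97,-4.04,0,0,0,0])

```text
time: 21.53
position: [0.6426, 0.0516, 0.1149]
tool_rot: [0.974, 0.227, -0.0, -0.0]
ft_force: [-1.6, 1.7, 2.0]
grip_width: 0.0175
grip_force: 5.0
```

send_rows(moves=[0,0,0,0,0,0,0,0,0,0,0,0,0,0])

```text
time: 21.7
position: [0.6423, 0.0509, 0.115]
tool_rot: [0.974, 0.226, -0.0, 0.0]
ft_force: [-1.1, -0.8, 1.2]
grip_width: 0.0176
grip_force: 5.0
```

send_rows(moves=[0,-0.16,-0.93,0,0,0,0,0,-0.52,-1.8,0,0,0,0,0,-1.04,-2.58,0,0,0,0,0,-1.72,-3.23,0,0,0,0,0,-2.52,-3.73,0,0,0,0])

```text
time: 22.12
position: [0.6166, 0.0149, 0.115]
tool_rot: [0.974, 0.226, 0.0, -0.0]
ft_force: [-0.2, 3.7, 0.6]
grip_width: 0.0175
grip_force: 5.0
```

send_rows(moves=[0,0,0,0,0,0,0,0,0,0,0,0,0,0,0,0,0,0,0,0,0,0,0,0,0,0,0,0])

```text
time: 22.45
position: [0.6171, 0.0153, 0.115]
tool_rot: [0.974, 0.227, -0.0, 0.0]
ft_force: [-1.4, 2.1, 1.6]
grip_width: 0.0177
grip_force: 5.0
```

Releasing and lifting, then checking the knob.

send_rows(moves=[0.5,0,0,0,0,0,0,0.5,0,0,0,0,0,0,0.5,0,0,0,0,0,0,0.5,0,0,0,0,0,0,0.5,0,0,0,0,0,0])

```text
time: 22.87
position: [0.6177, 0.0151, 0.115]
tool_rot: [0.974, 0.227, 0.0, 0.0]
ft_force: [0.2, -0.3, 0.3]
grip_width: 0.0407
grip_force: 0.0
```

send_rows(moves=[0.5,0,0,2,0,0,0,0.5,0,0,5,0,0,0,0.5,0,0,7,0,0,0,0.5,-3.6,-1.7,7,0,0,0,0.5,-4.5,-2.1,7,0,0,0])

```text
time: 23.28
position: [0.5691, -0.0065, 0.1861]
tool_rot: [0.974, 0.227, -0.001, 0.0]
ft_force: [0.1, 0.4, 0.2]
grip_width: 0.0433
grip_force: 0.0
```

send_rows(moves=[0,0,0,0,0,0,0,0,0,0,0,0,0,0,0,0,0,0,0,0,0])

```text
time: 23.53
position: [0.5732, -0.0058, 0.185]
tool_rot: [0.974, 0.227, 0.001, 0.0]
ft_force: [0.5, 0.6, -0.2]
grip_width: 0.0307
grip_force: 0.0
```

```bash
python3 look.py; cp pics/last.png pics/w5.png
```

```text
23.5833 [ 0.57336481 -0.00566499  0.18488558] [3.05949740e+00 7.12463564e-01 1.51103840e-03] [0.23676035 0.11518996 0.09296311] 0.027441971434414524
20733 ((0.5844027400016785, 0.00406578928232193), (0.20179957151412964, 0.12112841010093689), 75.919189453125)
knob 612 [0.61683024 0.01384422 0.13890072] [0.61640993 0.01373071 0.13672536] [0.60750995 0.00508263 0.13218552] [0.6253099  0.02237879 0.1412652 ]
```

View pics/w5.png

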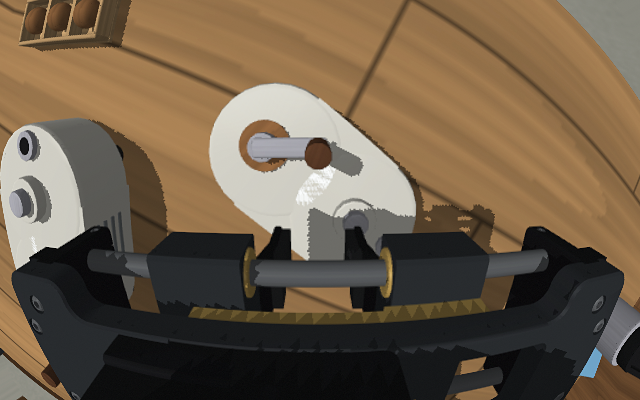

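The arm is level in the picture, hub (262,147) to knob (318,153), so along tool y: knob angle -64°, as at the stop. Three turns are done and the diffuser is in place. Next, the button near (0.572, -0.0435) with shut fingers.

send_rows(moves=[0,-0.15,-3.8,0,0,0,0,0,-0.15,-3.8,0,0,0,0,0,-0.15,-3.8,-3,0,0,0,0,-0.15,-3.8,-6,0,0,0,0,-0.15,-3.8,-6.8,0,0,0])

```text
time: 24.0
position: [0.569, -0.0432, 0.1132]
tool_rot: [0.974, 0.227, -0.003, -0.002]
ft_force: [-1.8, -0.2, -0.2]
grip_width: 0.0014
grip_force: 0.0
```

send_rows(moves=[0,0,0,0,0,0,0,0,0,0,0,0,0,0,0,0,0,0,0,0,0,0,0,0,0,0,0,0])

```text
time: 24.33
position: [0.5722, -0.0438, 0.1186]
tool_rot: [0.974, 0.227, 0.002, 0.001]
ft_force: [0.6, -0.3, 1.1]
grip_width: 0.0003
grip_force: 0.0
```

send_rows(moves=[0,0,0,-0.4,0,0,0,0,0,0,-0.8,0,0,0,0,0,0,-1.1,0,0,0,0,0,0,-1.3,0,0,0,0,0,0,-1.3,0,0,0])

```text
time: 24.75
position: [0.5719, -0.0439, 0.1054]
tool_rot: [0.974, 0.227, 0.001, 0.001]
ft_force: [0.1, 0.9, 8.1]
grip_width: 0.0008
grip_force: 3.8
```

send_rows(moves=[0,0,0,0,0,0,0,0,0,0,0,0,0,0])

```text
time: 24.92
position: [0.5719, -0.0439, 0.1054]
tool_rot: [0.974, 0.227, 0.001, 0.001]
ft_force: [0.8, -0.0, 8.0]
grip_width: 0.0006
grip_force: 4.0
```

send_rows(moves=[0,0,0,-0.1,0,0,0,0,0,0,-0.1,0,0,0,0,0,0,-0.1,0,0,0])

```text
time: 25.17
position: [0.5719, -0.0439, 0.1053]
tool_rot: [0.974, 0.227, 0.001, 0.001]
ft_force: [-1.0, 1.0, 12.9]
grip_width: 0.0005
grip_force: 6.7
```

send_rows(moves=[0,0,0,2,0,0,0,0,0,0,6,0,0,0,0,0,0,10,0,0,0,0,0,0,14,0,0,0,0,0,0,14,0,0,0])

```text
time: 25.58
position: [0.5754, -0.0448, 0.251]
tool_rot: [0.974, 0.227, 0.007, 0.004]
ft_force: [1.1, -1.0, 1.1]
grip_width: 0.0004
grip_force: 0.0
```

send_rows(moves=[0,0,0,0,0,0,0,0,0,0,0,0,0,0,0,0,0,0,0,0,0])

```text
time: 25.83
position: [0.5693, -0.0434, 0.2412]
tool_rot: [0.974, 0.227, -0.002, -0.001]
ft_force: [-0.4, 0.8, 0.2]
grip_width: 0.0004
grip_force: 0.0
```

```bash
python3 look.py; python3 -c "
from h import *
o,p,W=wcloud();S=W.reshape(-1,3)
b=S[(np.hypot(S[:,0]-.5725,S[:,1]+.0435)<.018)&(S[:,2]>.085)&(S[:,2]<.105)]; print('btn',len(b),np.median(b[:,2]),b.mean(0))"
```

```text
25.8833 [ 0.56938091 -0.04338171  0.2409723 ] [-3.05761411 -0.71180852  0.00653089] [ 0.49911708 -0.22343341  0.59670064] 0.0002197848159505208
16543 ((0.583436131477356, 0.0009443983435630798), (0.2063547968864441, 0.1210898756980896), 76.22998809814453)
knob 376 [0.61664206 0.0133158  0.13889449] [0.61644365 0.01355977 0.13727571] [0.60777046 0.00484162 0.13295773] [0.62511684 0.02227793 0.14159369]
btn 893 0.08676987098108571 [ 0.57375088 -0.04290933  0.08994206]
```

```bash
python3 -c "
from rig import workorder
print(workorder.hand_in())"
```

```text
the job is handed in; nothing more can be done
None
```

I turned the smallest diffuser's crank back to its stop, wound it three turns clockwise, pressed the button to its hard bottom and released it, with the diffuser about 1 mm from its start; the job is handed in, but no verdict was returned.

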